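# Swap the middle building of the site model

### The arm

A 6-joint arm with a two-finger parallel gripper is mounted at the origin on the work surface. World frame = base frame: x ahead of the robot, y to its left, z up, the work surface at z = 0. Lengths are in m, angles in rad, forces in N, time in s.
With the tool pointing down it reaches from about 0.25 to 0.725 m from the base axis. Payload 4 kg.
Tool frame: the origin (TCP) lies midway between the tips of the shut fingers; the grasp point (between the pads) lies bot.tcp_to_grasp behind it (bot.tcp_to_grasp is the distance from the TCP to the grasp point, in m); z points along the fingers, y is the line along which they close (so a half turn about z gives the same grasp; the last joint's range is limited). The gripper opens to 85 mm and grips with 20 to 120 N. Pads are 22 mm wide; open, the fingers measure 114 mm over their backs; the gripper's body (76 mm by 85 mm) begins 54 mm behind the grasp point. The pads swing forward as they close: fully open they stand 13 mm farther back than shut.
Start: joints at [0, 0.241, 0.005, 1.335, 0, 1.571], TCP at [0.5, -0, 0.231] pointing down, gripper open.
Joint ranges: [-2.72, 2.72], [-1.05, 1.87], [-1.09, 1.28], [-1.99, 2.15], [-1.42, 1.44], [-3.14, 3.14]. Speed limits (rad/s): [2.79, 2.79, 3.14, 3.14, 3.14, 3.14].

### API

Orientations are given as a unit quaternion [x, y, z, w].
In Python, from workcell import readout, camera, bot gives the robot as it stands. The module is installed in compiled form; this text tells all that it offers.
- The arm moves only by the tool jog_arm, never from a script. Its argument "motion" is a list of rows, each an object of numbers: "x", "y", "z": the shift along the tool's x, y, z in mm; "spin": the turn about the tool's z in degrees; "fingers": the closure, from -1 (fully open) to 1 (shut). A call has 1 to 8 rows; each row is the pose to reach, as a shift and turn from the pose commanded when the call began, along the tool's axes at that moment; what a row does not reach only later rows make up. A row lasts 1/8 s, in which the tool goes at most 62.5 mm and 10.7 degrees, less where a joint would pass 70% of its speed; a pose out of reach is approached as far as the arm can. A call with a gripper value outside its range is refused whole. The fingers move at their own pace and stop on an object; the grip force is fixed at half the most. Time passes only in rows, so rows that repeat a pose let the fingers close. It gives the time, the measured TCP pose, the force, the opening and the grip force at its end, in the units of the state.
- readout.get_obs(): the state, without advancing time (a new reading comes with each control period).
- camera(name): name is "scene" or "side" or "wrist"; returns a dict with "pixels" (384x512x3 uint8, red, green, blue), "K" (3x3 intrinsics, pixels), "rvec" (rotation vector, rad) and "tvec" (3), from world to camera coordinates, as OpenCV has them. Camera axes: x right, y down, z forward; pixel columns grow to the right and rows downward; lengths in m; the calibration is good to about 2 mm. A picture is of the moment at which its call begins. There is no depth.
- bot.job_done(): hands the job in; it is judged then, once.
The state is a dict: "clock": time; "joint_pos": joint angles; "joint_vel": joint speeds; "tau": joint torques, N m; "eef_pos": TCP position; "tool_rot": TCP orientation; "ft_force": force on the tool from outside, world axes, zero at the start; "ft_torque": the same for the moment, N m; "grip_width": finger opening in m; "grasp_force": force on a finger pad.
Only numpy, scipy, OpenCV 4.12 (cv2) and the standard library are available. Lean on these libraries where they do the work, as an engineer would, in place of code of your own. Each camera call takes 0.05 s, during which the arm holds its last target. There are 200 camera calls.

### The job

On the cork site model, swap the yellow middle building for the blue one: first move the red-roofed and the grey-roofed neighbours off to stand on the green cutting mat, then stand the yellow building in the cardboard tray and set the blue one on the middle of the paper plot where it stood, lined up with the plot. Only then put both neighbours back exactly where each stood, square with the plot; everything ends upright, and the little tree stays standing where it is.

Things in the scene. Friction and masses are not known exactly. Their poses are not given: they have to be found in the camera images.
- redroof_c (a point): Neighbour: white block, black window bands, flat red roof, 54 (x) x 44 (y) x 68 (z) mm, 80 g. Point at its centre, 34 mm above its underside. Starts on the cork board at the plot's +y or -y side, x axes parallel, 13 mm from the yellow building: too narrow for fingers. Its +x and -x end faces (54 mm apart) are free to grasp. Same after half a turn.
- greyroof_c (a point): Neighbour: white block 54 (x) x 44 (y) mm, 50 mm high, with a grey upper storey 54 x 26 mm, 72 mm high in all, 80 g. Point at its centre, 36 mm above its underside. Starts on the cork board on the other side of the yellow building, 13 mm off, x axis parallel to the plot's. Its +x and -x end faces (54 mm apart, flush) are free to grasp. Same after half a turn.
- old_c (a point): The old middle building: yellow slab block with black window bands, 92 (x, long) x 36 (y) x 70 (z) mm, 120 g. Point at its centre, 35 mm above its underside. It starts on the plot between the two neighbours, long side along the plot's x axis. To be grasped across its 36 mm sides.
- new_c (a point): The new middle building: blue slab block of the same shape, 92 (x, long) x 36 (y) x 70 (z) mm, 120 g. Point at its centre, 35 mm above its underside. It starts standing on the table, to the left or the right nearer the robot.
- plot_c (a point): Middle plot: pale card 112 (x) x 48 (y) x 2 mm, fixed on the cork board (220 x 220 mm, top 6 mm above the table). Point at its top centre, 8 mm above the table; x is its long direction. The neighbours stand on the cork, on grey 66 x 56 mm prints centred 53 mm to its +y and -y side. Fixed white blocks, up to 16 mm high, stand on the board beyond 80 mm from its centre.
- mat_top (a point): Green cutting mat with a pale grid, the side area: 130 (x) x 170 (y) x 3 mm, flat on the table and fixed. Point at the centre of its top face. It lies on the left or the right of the board.
- tray_in (a point): Shallow cardboard tray without a lid, outside 132 (x, long) x 78 (y) x 22 (z) mm, walls 4 mm thick, inside 124 x 70 mm, fixed. Point at the centre of its inner floor. It lies on the side opposite to the mat.
- tree: Small model tree, green ball of 24 mm diameter on a brown foot of 22 mm, 42 mm high, loose, 30 g, near a far corner of the cork board. Origin at the centre of its underside. Leave it alone.

How it is judged:
On the way, in this order (a step that is already met when the one before it is completed fails the run):
1. both neighbours stand released on the green mat, the yellow building still in its place (within 15 mm) (x of redroof_c in the frame of mat_top between -0.065 and 0.065 m and y of redroof_c in the frame of mat_top between -0.085 and 0.085 m and z of redroof_c in the frame of mat_top below 0.039 m and angle between each of redroof_c, greyroof_c's own z axis and vertical below 0.1 rad and contact force between the fingers and redroof below 0.3 N and x of greyroof_c in the frame of mat_top between -0.065 and 0.065 m and y of greyroof_c in the frame of mat_top between -0.085 and 0.085 m and z of greyroof_c in the frame of mat_top below 0.041 m and contact force between the fingers and greyroof below 0.3 N and distance of old_c from where it was at the start of the episode below 0.015 m), for 0.2 s.
2. the yellow building stands released in the cardboard tray, the neighbours still on the mat (x of old_c in the frame of tray_in between -0.022 and 0.022 m and y of old_c in the frame of tray_in between -0.022 and 0.022 m and z of old_c in the frame of tray_in below 0.04 m and angle between each of old_c, redroof_c, greyroof_c's own z axis and vertical below 0.1 rad and contact force between the fingers and old below 0.3 N and x of redroof_c in the frame of mat_top between -0.065 and 0.065 m and y of redroof_c in the frame of mat_top between -0.085 and 0.085 m and z of redroof_c in the frame of mat_top below 0.039 m and contact force between the fingers and redroof below 0.3 N and x of greyroof_c in the frame of mat_top between -0.065 and 0.065 m and y of greyroof_c in the frame of mat_top between -0.085 and 0.085 m and z of greyroof_c in the frame of mat_top below 0.041 m and contact force between the fingers and greyroof below 0.3 N), for 0.2 s.
3. the blue building stands released on the plot, the neighbours still on the mat (horizontal distance between new_c and plot_c below 0.01 m and z of new_c in the frame of plot_c below 0.04 m and angle between each of new_c, redroof_c, greyroof_c's own z axis and vertical below 0.1 rad and angle between the x axis of new_c and the x axis of plot_c, either way round below 0.15 rad and contact force between the fingers and new below 0.3 N and x of redroof_c in the frame of mat_top between -0.065 and 0.065 m and y of redroof_c in the frame of mat_top between -0.085 and 0.085 m and z of redroof_c in the frame of mat_top below 0.039 m and contact force between the fingers and redroof below 0.3 N and x of greyroof_c in the frame of mat_top between -0.065 and 0.065 m and y of greyroof_c in the frame of mat_top between -0.085 and 0.085 m and z of greyroof_c in the frame of mat_top below 0.041 m and contact force between the fingers and greyroof below 0.3 N), for 0.2 s.
At the end, for the whole second after the job is handed in: Each neighbour within 12 mm of where it started and 0.2 rad of the plot's direction; blue building within 10 mm of the plot's centre, 0.15 rad of its direction; yellow building standing on the tray floor; all upright (0.1 rad), released, at rest (distance of each of redroof_c, greyroof_c from where it was at the start of the episode below 0.012 m and angle between each of redroof_c, greyroof_c, new_c, old_c's own z axis and vertical below 0.1 rad and angle between the x axis of each of redroof_c, greyroof_c and the x axis of plot_c, either way round below 0.2 rad and contact force between the fingers and redroof below 0.3 N and contact force between the fingers and greyroof below 0.3 N and horizontal distance between new_c and plot_c below 0.01 m and z of new_c in the frame of plot_c below 0.04 m and angle between the x axis of new_c and the x axis of plot_c, either way round below 0.15 rad and contact force between the fingers and new below 0.3 N and x of old_c in the frame of tray_in between -0.022 and 0.022 m and y of old_c in the frame of tray_in between -0.022 and 0.022 m and z of old_c in the frame of tray_in below 0.04 m and contact force between the fingers and old below 0.3 N and linear speed of each of redroof, greyroof, old, new below 0.02 m/s); the robot touches nothing.
It fails at once if the little tree is knocked over or moved by more than 25 mm (angle between tree's own z axis and vertical above 0.6 rad or distance of tree from where it was at the start of the episode above 0.025 m).
It also fails if it takes over 128 s, if anything falls off the work surface, if the arm or the gripper's body presses on something with over 40 N, if the wrist force passes 120 N, or if a joint passes its speed limit or range.

## Working session

There is one attempt and no reset: what is moved stays moved. The work goes in short steps, Python scripts to look and compute and a tool call to move; the robot and the scene stay as the last step left them, time stands still between calls to the robot, and variables do not carry over. Pictures are saved under pics/ and viewed, at most 14 in all, crops included, and the job is handed in when it is done.

Besides the shell and the picture viewer there is one more tool, called after "Request:" as name(argument=value, ...), one argument or row to a line, values as JSON. jog_arm: Moves the arm, as the interface text tells. Its arguments: {"type":"object","properties":{"motion":{"type":"array"}},"required":["motion"]}

```bash
mkdir -p pics; cat > h.py <<'E'
import numpy as np, cv2
from workcell import readout, camera, bot
def save(n,f):
    c=camera(n); np.savez('pics/'+f+'.npz',**c); cv2.imwrite('pics/'+f+'.png',c['pixels'][:,:,::-1]); return c
def ray(c,uv,z):
    uv=np.atleast_2d(np.array(uv,float)); R=cv2.Rodrigues(np.array(c['rvec'],float))[0]; t=np.array(c['tvec']).ravel()
    d=(R.T@np.linalg.inv(c['K'])@np.c_[uv,np.ones(len(uv))].T).T; o=-R.T@t
    return o+d*((z-o[2])/d[:,2])[:,None]
def proj(c,P):
    return cv2.projectPoints(np.array(P,float).reshape(-1,1,3),np.array(c['rvec'],float),np.array(c['tvec'],float),c['K'],None)[0].reshape(-1,2)
E
python3 - <<'E'
from h import *
a=save('scene','s0');b=save('side','d0');w=save('wrist','w0')
cv2.imwrite('pics/all0.png',np.hstack([cv2.resize(x['pixels'],(400,300)) for x in(b,w)])[:,:,::-1])
o=readout.get_obs(); print(o['eef_pos'],o['tool_rot'],o['clock'],bot.tcp_to_grasp,o['grip_width'])
for c in(a,b,w):
    R=cv2.Rodrigues(np.array(c['rvec'],float))[0]; print(-R.T@np.array(c['tvec']).ravel(), R[2])
E
```

```text
[4.99526028e-01 1.68049592e-05 2.30621610e-01] [ 7.07091248e-01  7.07121864e-01 -5.59279620e-04 -5.69270501e-04] 0.15 0.0187 0.08539560566222115
[ 1.0997771  -0.23647669  0.9424218 ] [-0.51405918  0.22468614 -0.8278039 ]
[ 0.49932074 -0.57041955  0.54923652] [ 0.0800269   0.77251497 -0.62993358]
[0.50016917 0.06970748 0.37462921] [-0.00199249 -0.2736188  -0.96183615]
```

View pics/s0.png

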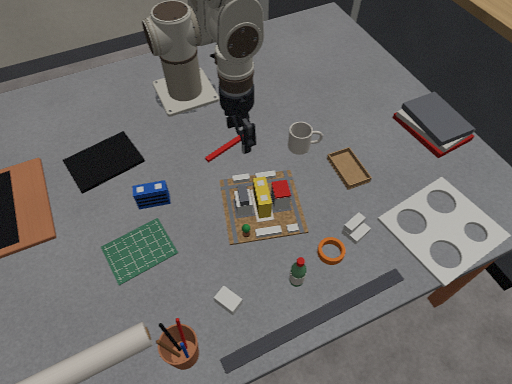

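View pics/all0.png

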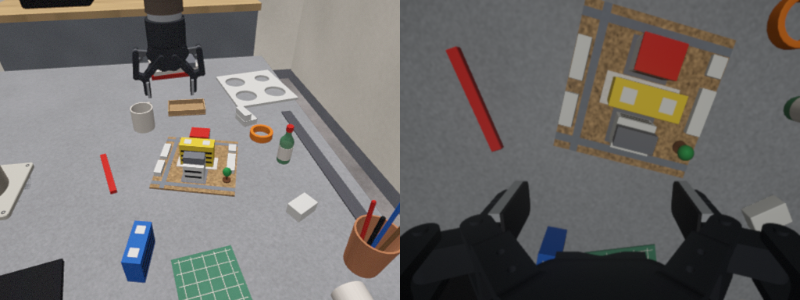

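The scene view shows the board at about (262,205), the mat (140,250), blue building (152,193) and tray (349,168). In the wrist view the roofs show in line: red, yellow, grey, with the tree beside grey on the +x, −y corner.

```bash
cat > m.py <<'E'
from h import *
def mask(c,lo,hi):
    return cv2.inRange(cv2.cvtColor(c['pixels'],cv2.COLOR_RGB2HSV),np.array(lo),np.array(hi))
def rects(c,m,z,amin=60):
    out=[]
    for k in sorted(cv2.findContours(m,cv2.RETR_EXTERNAL,cv2.CHAIN_APPROX_NONE)[0],key=cv2.contourArea,reverse=True)[:4]:
        if cv2.contourArea(k)<amin: continue
        P=ray(c,k.reshape(-1,2),z)[:,:2]*1000
        (x,y),(w,h),a=cv2.minAreaRect(P.astype(np.float32))
        if w<h: w,h,a=h,w,a-90
        a=(a+90)%180-90
        out.append(((round(x,1),round(y,1)),(round(w,1),round(h,1)),round(a,1),k.reshape(-1,2).mean(0).round()))
    return out
R=((0,150,60),(8,255,255)); Y=((22,130,110),(34,255,255)); B=((105,150,40),(125,255,255)); G=((60,60,50),(88,255,255))
E
python3 - <<'E'
from m import *
ld=lambda f:dict(np.load('pics/'+f+'.npz'))
a,b,w=ld('s0'),ld('d0'),ld('w0')
for n,c in(('scene',a),('side',b),('wrist',w)):
    for nm,r,z in(('red',((0,130,150),(8,255,255)),.074),('yel',((22,130,170),(34,255,255)),.078),('blue',((105,150,120),(125,255,255)),.070),('mat',G,.003)):
        for q in rects(c,mask(c,*r),z)[:3]: print(n,nm,*q)
m=mask(a,(8,60,60),(22,255,255)); 
for q in rects(a,m,.022): print('tan',*q)
W=w['pixels'][:,:,::-1][:230,180:440]; S=a['pixels'][:,:,::-1]
cv2.imwrite('pics/z.png',np.hstack([cv2.resize(W,(480,425),interpolation=2),cv2.resize(S[140:192,320:378],(320,425),interpolation=2)]))
E
```

```text
scene red (572.1, 90.4) (52.1, 40.9) -14.7 [281. 188.]
scene red (365.8, 4.8) (126.5, 15.0) -72.8 [223. 147.]
scene yel (558.5, 39.8) (90.1, 33.9) -14.9 [262. 191.]
scene blue (412.7, -238.6) (91.0, 34.1) 77.8 [149. 188.]
scene mat (547.0, -322.7) (169.1, 131.3) -82.0 [138. 251.]
scene mat (781.3, 37.2) (37.8, 36.2) -38.7 [298. 270.]
side red (332.9, -42.0) (139.0, 14.3) -72.8 [138. 221.]
side red (571.0, 86.6) (52.9, 43.0) -14.9 [256. 169.]
side yel (557.0, 36.2) (92.1, 35.6) -14.9 [252. 182.]
side blue (412.2, -242.3) (91.0, 35.0) 77.7 [175. 311.]
side blue (896.9, -269.0) (131.9, 6.1) 35.4 [494. 290.]
side mat (542.3, -297.4) (129.0, 115.2) 8.1 [268. 345.]
side mat (843.0, 104.0) (79.6, 38.6) 64.5 [367. 180.]
side mat (584.7, -330.6) (22.4, 21.9) -82.2 [300. 375.]
wrist blue (411.6, -198.5) (28.5, 13.7) 23.4 [184. 330.]
wrist mat (538.9, -242.1) (131.4, 34.3) -5.9 [289. 321.]
wrist mat (638.6, -52.8) (24.8, 24.2) -84.0 [366. 195.]
tan (270.7, -585.1) (316.3, 143.0) -0.7 [ 26. 208.]
tan (586.4, 29.0) (180.5, 169.2) -14.9 [261. 219.]
tan (155.5, 1288.9) (301.6, 252.5) -25.9 [489.  13.]
tan (557.9, 329.6) (141.2, 88.7) -2.6 [347. 168.]
```

View pics/z.png

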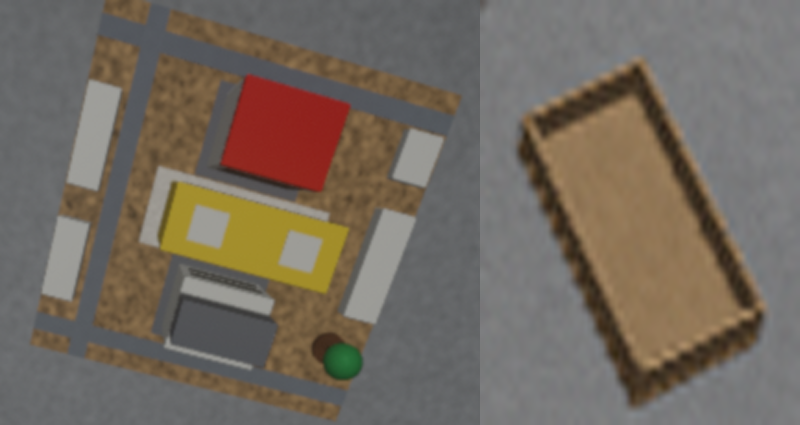

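```bash
cat >> m.py <<'E'
def go(x,y,z,yaw=None):
    """tool shift (mm) and spin (deg) to a world target (mm); yaw = world angle of tool y"""
    from scipy.spatial.transform import Rotation as Rn
    o=readout.get_obs(); M=Rn.from_quat(o['tool_rot']).as_matrix(); p=np.array(o['eef_pos'])*1000
    d=M.T@(np.array([x,y,z])-p); s=0
    cy=np.degrees(np.arctan2(M[1,1],M[0,1]))
    if yaw is not None: s=-((yaw-cy+90)%180-90)
    print('at',p.round(1),'yaw',round(cy,1),'-> xyz',d.round(1),'spin',round(s,1),'t',o['clock'])
E
python3 - <<'E'
from m import *
ld=lambda f:dict(np.load('pics/'+f+'.npz'))
a,b,w=ld('s0'),ld('d0'),ld('w0')
print(rects(w,mask(w,(0,130,60),(8,255,255)),.074)); print(rects(w,mask(w,(20,130,60),(36,255,255)),.078))
print('grey',ray(w,[(279.1,160.3),(330,173.3),(325.2,199),(272.1,181)],.078).round(4))
print('tree',ray(w,[(366,195)],.030),ray(a,[proj(a,ray(a,[(246,230)],.03))[0]],.03))
T=ray(a,[(328.2,154.4),(349.3,147.3),(371.3,177.9),(349.9,185.0)],.022);print('tray',T,T.mean(0))
go(571.5,88.5,150,-14.9)
E
```

```text
[((571.3, 89.9), (54.7, 44.4), -14.8, array([334.,  72.])), ((344.3, 37.8), (131.5, 17.0), -72.9, array([ 95., 125.]))]
[((557.0, 38.6), (95.2, 37.3), -14.0, array([316., 128.]))]
grey [[ 0.5219  0.0082  0.078 ]
 [ 0.573  -0.0051  0.078 ]
 [ 0.5698 -0.0322  0.078 ]
 [ 0.5153 -0.013   0.078 ]]
tree [[ 0.62910591 -0.0436996   0.03      ]] [[ 0.62878191 -0.0416311   0.03      ]]
tray [[0.48887424 0.30117861 0.022     ]
 [0.49197995 0.37601164 0.022     ]
 [0.62115049 0.36909018 0.022     ]
 [0.61631366 0.2976934  0.022     ]] [0.55457959 0.33599346 0.022     ]
at [499.5   0.  230.6] yaw 0.0 -> xyz [88.5 72.1 80.5] spin 14.9 t 0.15
```

Request:
jog_arm(
  motion=[
    {"x": 50,"y": 40,"z": 30,"spin": 8,"fingers": -1},
    {"x": 89.5,"y": 72,"z": 70,"spin": 14.9,"fingers": -1},
    {"x": 89.5,"y": 72,"z": 70,"spin": 14.9,"fingers": -1},
    {"x": 89.5,"y": 72,"z": 70,"spin": 14.9,"fingers": -1},
  ],
)

```text
clock: 0.65
eef_pos: [0.5713, 0.0896, 0.1603]
tool_rot: [0.792, 0.61, -0.001, -0.001]
ft_force: [0.2, -0.1, 0.5]
grip_width: 0.0853
grasp_force: 0.0
```

```bash
python3 - <<'E'
from m import *
w=save('wrist','w1')
print(rects(w,mask(w,(0,130,60),(8,255,255)),.074),rects(w,mask(w,(20,130,60),(36,255,255)),.078))
go(571.3,89.2,33,-14.9)
E
```

```text
[((571.1, 90.1), (54.5, 45.2), -14.9, array([256., 186.])), ((367.0, 76.8), (82.1, 20.3), -72.9, array([ 29., 260.]))] [((560.5, 50.0), (93.4, 59.5), -14.8, array([256., 235.]))]
at [571.6  89.1 161.5] yaw -14.9 -> xyz [ 1.000e-01 -2.000e-01  1.285e+02] spin 0.0 t 0.7
```

View pics/w1.png

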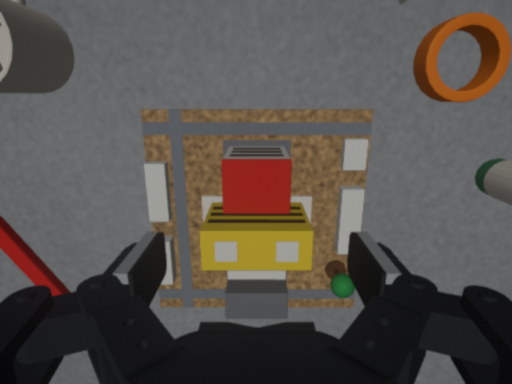

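The red roof is centred at column 256 (256,186) and square with the tool, with the fingers on either side. I'll descend and grip.

Request:
jog_arm(
  motion=[
    {"z": 60,"fingers": -1},
    {"z": 100,"fingers": -1},
    {"z": 128,"fingers": -1},
    {"z": 128,"fingers": -1},
    {"z": 128,"fingers": 1},
    {"z": 128,"fingers": 1},
    {"z": 128,"fingers": 1},
    {"z": 128,"fingers": 1},
  ],
)

```text
validation failed for argument at $.mo...
```

Request:
jog_arm(
  motion=[
    {"z": 0,"fingers": 1},
    {"z": 0,"fingers": 1},
    {"z": 0,"fingers": 1},
    {"z": -20,"fingers": 1},
    {"z": -60,"fingers": 1},
    {"z": -110,"fingers": 1},
    {"z": -110,"fingers": 1},
  ],
)

```text
validation failed for argument at $.mo...
```

```bash
python3 - <<'E'
from m import *
go(553,-364,143)
E
```

```text
at [571.6  89.1 161.5] yaw -14.9 -> xyz [-442.7   98.3   18.7] spin 0 t 0.7
```

Request:
jog_arm(
  motion=[
    {"x": 0,"y": 0,"z": 60,"spin": 0,"fingers": -1},
    {"x": 0,"y": 0,"z": 100,"spin": 0,"fingers": -1},
    {"x": 0,"y": 0,"z": 128,"spin": 0,"fingers": -1},
    {"x": 0,"y": 0,"z": 128,"spin": 0,"fingers": -1},
    {"x": 0,"y": 0,"z": 128,"spin": 0,"fingers": 1},
    {"x": 0,"y": 0,"z": 128,"spin": 0,"fingers": 1},
    {"x": 0,"y": 0,"z": 128,"spin": 0,"fingers": 1},
    {"x": 0,"y": 0,"z": 128,"spin": 0,"fingers": 1},
  ],
)

```text
clock: 1.7
eef_pos: [0.574, 0.0896, 0.036]
tool_rot: [0.793, 0.609, 0.002, 0.001]
ft_force: [-0.8, -1.1, 6.3]
grip_width: 0.0534
grasp_force: 63.5
```

Request:
jog_arm(
  motion=[
    {"x": 0,"y": 0,"z": 0,"spin": 0,"fingers": 1},
    {"x": 0,"y": 0,"z": -20,"spin": 0,"fingers": 1},
    {"x": 0,"y": 0,"z": -60,"spin": 0,"fingers": 1},
    {"x": 0,"y": 0,"z": -110,"spin": 0,"fingers": 1},
    {"x": 0,"y": 0,"z": -110,"spin": 0,"fingers": 1},
  ],
)

```text
clock: 2.33
eef_pos: [0.5757, 0.0901, 0.1493]
tool_rot: [0.793, 0.61, 0.005, 0.003]
ft_force: [0.5, -0.0, -0.5]
grip_width: 0.0535
grasp_force: 63.1
```

```bash
python3 - <<'E'
from m import *
go(553,-364,143)
E
```

```text
at [575.7  90.1 149.3] yaw -14.9 -> xyz [-444.7   94.7    5.2] spin 0 t 2.325
```

Request:
jog_arm(
  motion=[
    {"x": -30,"y": 6,"z": 0,"spin": 0,"fingers": 1},
    {"x": -80,"y": 16,"z": 0,"spin": 0,"fingers": 1},
    {"x": -135,"y": 28,"z": 0,"spin": 0,"fingers": 1},
    {"x": -190,"y": 40,"z": 0,"spin": 0,"fingers": 1},
    {"x": -245,"y": 52,"z": 0,"spin": 0,"fingers": 1},
    {"x": -300,"y": 65,"z": 0,"spin": 0,"fingers": 1},
    {"x": -355,"y": 77,"z": 0,"spin": 0,"fingers": 1},
    {"x": -405,"y": 88,"z": 0,"spin": 0,"fingers": 1},
  ],
)

```text
clock: 3.32
eef_pos: [0.5522, -0.3263, 0.1428]
tool_rot: [0.793, 0.609, -0.0, -0.0]
ft_force: [0.2, -0.7, -0.1]
grip_width: 0.0533
grasp_force: 63.1
```

Request:
jog_arm(
  motion=[
    {"x": -30,"y": 7,"z": 0,"spin": 0,"fingers": 1},
    {"x": -38,"y": 8,"z": 0,"spin": 0,"fingers": 1},
    {"x": -38,"y": 8,"z": 0,"spin": 0,"fingers": 1},
    {"x": -38,"y": 8,"z": 0,"spin": 0,"fingers": 1},
  ],
)

```text
clock: 3.82
eef_pos: [0.551, -0.3617, 0.1432]
tool_rot: [0.792, 0.61, 0.0, -0.0]
ft_force: [-0.3, 0.2, 0.2]
grip_width: 0.0535
grasp_force: 63.1
```

```bash
python3 - <<'E'
from m import *
go(553,-364,31)
w=save('side','d1')
E
```

```text
at [ 551.  -361.7  143.2] yaw -14.8 -> xyz [ -1.7   2.5 112.2] spin 0 t 3.825
```

View pics/d1.png

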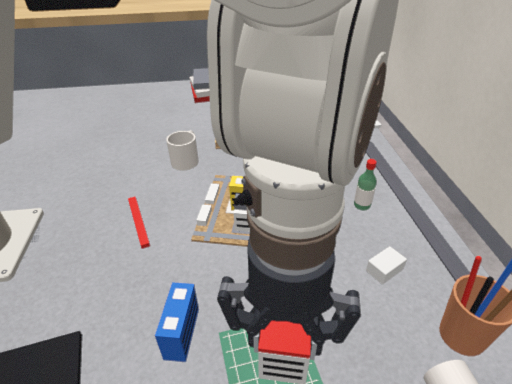

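Red building hangs upright in the gripper at (290,350) over the mat. Lowering.

Request:
jog_arm(
  motion=[
    {"x": 0,"y": 0,"z": 40,"spin": 0,"fingers": 1},
    {"x": 0,"y": 0,"z": 80,"spin": 0,"fingers": 1},
    {"x": 0,"y": 0,"z": 102,"spin": 0,"fingers": 1},
    {"x": 0,"y": 0,"z": 106,"spin": 0,"fingers": 1},
    {"x": 0,"y": 0,"z": 109,"spin": 0,"fingers": 1},
    {"x": 0,"y": 0,"z": 110,"spin": 0,"fingers": 1},
    {"x": 0,"y": 0,"z": 110,"spin": 0,"fingers": 1},
  ],
)

```text
clock: 4.75
eef_pos: [0.5515, -0.3637, 0.0345]
tool_rot: [0.793, 0.609, 0.0, 0.001]
ft_force: [-0.7, 1.0, -0.5]
grip_width: 0.0533
grasp_force: 63.1
```

Request:
jog_arm(
  motion=[
    {"x": 0,"y": 0,"z": 1.5,"spin": 0,"fingers": 1},
    {"x": 0,"y": 0,"z": 3,"spin": 0,"fingers": 1},
    {"x": 0,"y": 0,"z": 3,"spin": 0,"fingers": 1},
    {"x": 0,"y": 0,"z": 3,"spin": 0,"fingers": 1},
  ],
)

```text
clock: 5.25
eef_pos: [0.5514, -0.3638, 0.033]
tool_rot: [0.793, 0.609, 0.0, 0.001]
ft_force: [-3.2, 1.2, 9.5]
grip_width: 0.0532
grasp_force: 64.1
```

Request:
jog_arm(
  motion=[
    {"x": 0,"y": 0,"z": -1,"spin": 0,"fingers": -1},
    {"x": 0,"y": 0,"z": -1,"spin": 0,"fingers": -1},
    {"x": 0,"y": 0,"z": -1,"spin": 0,"fingers": -1},
    {"x": 0,"y": 0,"z": -1,"spin": 0,"fingers": -1},
    {"x": 0,"y": 0,"z": -20,"spin": 0,"fingers": -1},
    {"x": 0,"y": 0,"z": -70,"spin": 0,"fingers": -1},
    {"x": 0,"y": 0,"z": -120,"spin": 0,"fingers": -1},
    {"x": 0,"y": 0,"z": -120,"spin": 0,"fingers": -1},
  ],
)

```text
clock: 6.25
eef_pos: [0.5538, -0.3652, 0.1562]
tool_rot: [0.793, 0.609, 0.002, 0.005]
ft_force: [-0.2, -0.4, -0.5]
grip_width: 0.0858
grasp_force: 0.0
```

```bash
python3 - <<'E'
from m import *
go(544,-12.5,150)
E
```

```text
at [ 553.8 -365.2  156.2] yaw -14.9 -> xyz [ 338.3 -100.2    4. ] spin 0 t 6.25
```

Request:
jog_arm(
  motion=[
    {"x": 40,"y": -12,"z": 0,"spin": 0,"fingers": -1},
    {"x": 95,"y": -28,"z": 0,"spin": 0,"fingers": -1},
    {"x": 150,"y": -44,"z": 0,"spin": 0,"fingers": -1},
    {"x": 205,"y": -60,"z": 0,"spin": 0,"fingers": -1},
    {"x": 260,"y": -75,"z": 0,"spin": 0,"fingers": -1},
    {"x": 310,"y": -90,"z": 0,"spin": 0,"fingers": -1},
    {"x": 337.5,"y": -97.5,"z": 0,"spin": 0,"fingers": -1},
    {"x": 337.5,"y": -97.5,"z": 0,"spin": 0,"fingers": -1},
  ],
)

```text
clock: 7.25
eef_pos: [0.5428, -0.01, 0.1494]
tool_rot: [0.792, 0.611, -0.001, -0.001]
ft_force: [0.5, 0.1, 0.7]
grip_width: 0.0855
grasp_force: 0.0
```

```bash
python3 - <<'E'
from m import *
w=save('wrist','w2')
print(rects(w,mask(w,(20,130,60),(36,255,255)),.078))
go(544,-12.5,36,-14.9)
E
```

```text
[((557.6, 38.9), (93.2, 36.9), -14.7, array([259., 122.]))]
at [542.9 -11.4 149.5] yaw -14.8 -> xyz [ -0.7   1.4 113.5] spin 0.1 t 7.3
```

View pics/w2.png

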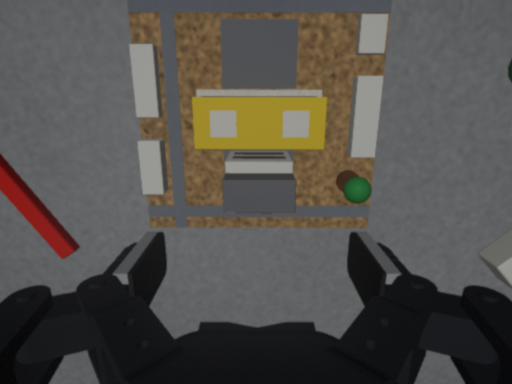

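The grey roof spans columns 223–296 (centre about (259,194)), aligned with yellow (259,122). The tree is at (355,188), well clear of the right finger.

Request:
jog_arm(
  motion=[
    {"x": -0.7,"y": 1.4,"z": 50,"spin": 0,"fingers": -1},
    {"x": -0.7,"y": 1.4,"z": 95,"spin": 0,"fingers": -1},
    {"x": -0.7,"y": 1.4,"z": 114,"spin": 0,"fingers": -1},
    {"x": -0.7,"y": 1.4,"z": 114,"spin": 0,"fingers": -1},
    {"x": -0.7,"y": 1.4,"z": 114,"spin": 0,"fingers": 1},
    {"x": -0.7,"y": 1.4,"z": 114,"spin": 0,"fingers": 1},
    {"x": -0.7,"y": 1.4,"z": 114,"spin": 0,"fingers": 1},
    {"x": -0.7,"y": 1.4,"z": 114,"spin": 0,"fingers": 1},
  ],
)

```text
clock: 8.3
eef_pos: [0.546, -0.0134, 0.0379]
tool_rot: [0.793, 0.609, 0.001, 0.001]
ft_force: [0.8, -0.8, 6.7]
grip_width: 0.0533
grasp_force: 63.3
```

Request:
jog_arm(
  motion=[
    {"x": 0,"y": 0,"z": 0,"spin": 0,"fingers": 1},
    {"x": 0,"y": 0,"z": -10,"spin": 0,"fingers": 1},
    {"x": 0,"y": 0,"z": -40,"spin": 0,"fingers": 1},
    {"x": 0,"y": 0,"z": -80,"spin": 0,"fingers": 1},
    {"x": 0,"y": 0,"z": -100,"spin": 0,"fingers": 1},
    {"x": 0,"y": 0,"z": -100,"spin": 0,"fingers": 1},
    {"x": 0,"y": 0,"z": -100,"spin": 0,"fingers": 1},
  ],
)

```text
clock: 9.18
eef_pos: [0.5437, -0.013, 0.1353]
tool_rot: [0.793, 0.61, -0.001, -0.001]
ft_force: [-0.2, -1.0, -1.3]
grip_width: 0.0532
grasp_force: 63.1
```

```bash
python3 - <<'E'
from m import *
go(541,-281,140)
E
```

```text
at [543.7 -13.  135.3] yaw -14.9 -> xyz [-259.7   66.2   -4.7] spin 0 t 9.175
```

Request:
jog_arm(
  motion=[
    {"x": -30,"y": 8,"z": 0,"spin": 0,"fingers": 1},
    {"x": -80,"y": 20,"z": 0,"spin": 0,"fingers": 1},
    {"x": -130,"y": 33,"z": 0,"spin": 0,"fingers": 1},
    {"x": -180,"y": 46,"z": 0,"spin": 0,"fingers": 1},
    {"x": -225,"y": 57,"z": 0,"spin": 0,"fingers": 1},
    {"x": -260,"y": 66,"z": 0,"spin": 0,"fingers": 1},
    {"x": -260,"y": 66,"z": 0,"spin": 0,"fingers": 1},
    {"x": -260,"y": 66,"z": 0,"spin": 0,"fingers": 1},
  ],
)

```text
clock: 10.18
eef_pos: [0.5405, -0.2806, 0.1346]
tool_rot: [0.793, 0.609, -0.001, -0.002]
ft_force: [0.5, 0.2, -0.6]
grip_width: 0.0533
grasp_force: 63.1
```

Request:
jog_arm(
  motion=[
    {"x": 0,"y": 0,"z": 40,"spin": 0,"fingers": 1},
    {"x": 0,"y": 0,"z": 80,"spin": 0,"fingers": 1},
    {"x": 0,"y": 0,"z": 92,"spin": 0,"fingers": 1},
    {"x": 0,"y": 0,"z": 97,"spin": 0,"fingers": 1},
    {"x": 0,"y": 0,"z": 100,"spin": 0,"fingers": 1},
    {"x": 0,"y": 0,"z": 100,"spin": 0,"fingers": 1},
    {"x": 0,"y": 0,"z": 100,"spin": 0,"fingers": 1},
  ],
)

```text
clock: 11.05
eef_pos: [0.5422, -0.2817, 0.0374]
tool_rot: [0.793, 0.609, 0.0, 0.001]
ft_force: [-1.1, -1.0, -0.7]
grip_width: 0.0537
grasp_force: 63.2
```

Request:
jog_arm(
  motion=[
    {"x": 0,"y": 0,"z": 1.5,"spin": 0,"fingers": 1},
    {"x": 0,"y": 0,"z": 3,"spin": 0,"fingers": 1},
    {"x": 0,"y": 0,"z": 4,"spin": 0,"fingers": 1},
    {"x": 0,"y": 0,"z": 4,"spin": 0,"fingers": 1},
  ],
)

```text
clock: 11.55
eef_pos: [0.5419, -0.2817, 0.0349]
tool_rot: [0.793, 0.609, 0.0, 0.001]
ft_force: [-3.7, 1.5, 12.0]
grip_width: 0.0536
grasp_force: 64.5
```

Request:
jog_arm(
  motion=[
    {"x": 0,"y": 0,"z": -2,"spin": 0,"fingers": -1},
    {"x": 0,"y": 0,"z": -2,"spin": 0,"fingers": -1},
    {"x": 0,"y": 0,"z": -2,"spin": 0,"fingers": -1},
    {"x": 0,"y": 0,"z": -2,"spin": 0,"fingers": -1},
    {"x": 0,"y": 0,"z": -20,"spin": 0,"fingers": -1},
    {"x": 0,"y": 0,"z": -70,"spin": 0,"fingers": -1},
    {"x": 0,"y": 0,"z": -130,"spin": 0,"fingers": -1},
    {"x": 0,"y": 0,"z": -130,"spin": 0,"fingers": -1},
  ],
)

```text
clock: 12.55
eef_pos: [0.5451, -0.2831, 0.1686]
tool_rot: [0.793, 0.609, 0.003, 0.006]
ft_force: [-0.4, -0.2, 0.2]
grip_width: 0.0854
grasp_force: 0.0
```

```bash
python3 - <<'E'
from m import *
print(readout.get_obs()['joint_pos'])
go(557.5,38.5,160,75)
E
```

```text
[-4.79092988e-01  4.88503362e-01  2.02334729e-01  1.27238648e+00
  2.20882726e-07  1.35173601e+00]
at [ 545.1 -283.1  168.6] yaw -14.9 -> xyz [314.  -70.8   6.9] spin -89.9 t 12.55
```

Request:
jog_arm(
  motion=[
    {"x": 40,"y": -8,"z": 0,"spin": -8,"fingers": -1},
    {"x": 85,"y": -18,"z": 0,"spin": -17,"fingers": -1},
    {"x": 130,"y": -28,"z": 0,"spin": -26,"fingers": -1},
    {"x": 175,"y": -38,"z": 0,"spin": -36,"fingers": -1},
    {"x": 220,"y": -48,"z": 0,"spin": -46,"fingers": -1},
    {"x": 260,"y": -56,"z": 0,"spin": -56,"fingers": -1},
    {"x": 290,"y": -62,"z": 0,"spin": -66,"fingers": -1},
    {"x": 313,"y": -67,"z": 0,"spin": -76,"fingers": -1},
  ],
)

```text
clock: 13.55
eef_pos: [0.5566, 0.0399, 0.161]
tool_rot: [0.246, 0.969, -0.0, -0.001]
ft_force: [-0.2, -0.1, -0.3]
grip_width: 0.0854
grasp_force: 0.0
```

Request:
jog_arm(
  motion=[
    {"x": 0,"y": 0,"z": 0,"spin": -7,"fingers": -1},
    {"x": 0,"y": 0,"z": 0,"spin": -14,"fingers": -1},
    {"x": 0,"y": 0,"z": 0,"spin": -14,"fingers": -1},
    {"x": 0,"y": 0,"z": 0,"spin": -14,"fingers": -1},
  ],
)

```text
clock: 14.05
eef_pos: [0.5569, 0.0383, 0.1617]
tool_rot: [0.131, 0.991, -0.0, -0.001]
ft_force: [-0.4, 0.3, -0.1]
grip_width: 0.0854
grasp_force: 0.0
```

```bash
python3 - <<'E'
from m import *
w=save('wrist','w3')
print(rects(w,mask(w,(20,130,60),(36,255,255)),.078))
a=save('scene','s3')
print(rects(a,mask(a,(0,130,150),(8,255,255)),.071)); print(rects(a,mask(a,(22,130,170),(34,255,255)),.078))
go(557.5,38.8,48,75.1)
E
```

```text
[((556.0, 39.7), (96.9, 36.8), -15.1, array([257., 184.]))]
[((552.0, -362.7), (52.7, 42.9), -15.6, array([117., 245.])), ((360.8, 13.6), (143.7, 15.1), -72.8, array([225., 146.]))]
[((558.5, 39.8), (90.1, 33.9), -14.9, array([262., 191.]))]
at [557.1  38.2 162. ] yaw 75.0 -> xyz [ -0.3   0.7 114. ] spin -0.1 t 14.15
```

View pics/s3.png

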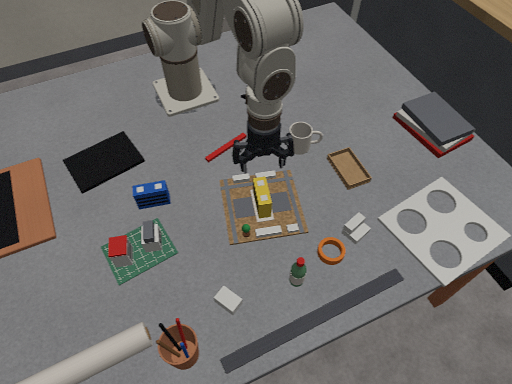

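Red (118,250) and grey (150,237) stand on the mat and the yellow building stays alone on the plot (262,197). Now gripping yellow.

Request:
jog_arm(
  motion=[
    {"x": 0,"y": 0.6,"z": 50,"spin": 0,"fingers": -1},
    {"x": 0,"y": 0.6,"z": 95,"spin": 0,"fingers": -1},
    {"x": 0,"y": 0.6,"z": 118,"spin": 0,"fingers": -1},
    {"x": 0,"y": 0.6,"z": 118,"spin": 0,"fingers": -1},
    {"x": 0,"y": 0.6,"z": 118,"spin": 0,"fingers": 1},
    {"x": 0,"y": 0.6,"z": 118,"spin": 0,"fingers": 1},
    {"x": 0,"y": 0.6,"z": 118,"spin": 0,"fingers": 1},
    {"x": 0,"y": 0.6,"z": 118,"spin": 0,"fingers": 1},
  ],
)

```text
clock: 15.15
eef_pos: [0.5586, 0.0389, 0.0458]
tool_rot: [0.13, 0.992, 0.0, 0.001]
ft_force: [-0.9, -0.6, 5.7]
grip_width: 0.0353
grasp_force: 60.8
```

Request:
jog_arm(
  motion=[
    {"x": 0,"y": 0,"z": 0,"spin": 0,"fingers": 1},
    {"x": 0,"y": 0,"z": -2,"spin": 0,"fingers": 1},
    {"x": 0,"y": 0,"z": -20,"spin": 0,"fingers": 1},
    {"x": 0,"y": 0,"z": -60,"spin": 0,"fingers": 1},
    {"x": 0,"y": 0,"z": -90,"spin": 0,"fingers": 1},
    {"x": 0,"y": 0,"z": -90,"spin": 0,"fingers": 1},
    {"x": 0,"y": 0,"z": -90,"spin": 0,"fingers": 1},
  ],
)

```text
clock: 16.02
eef_pos: [0.5564, 0.0389, 0.133]
tool_rot: [0.13, 0.992, -0.0, -0.001]
ft_force: [-0.3, 0.4, -1.2]
grip_width: 0.0351
grasp_force: 60.0
```

```bash
python3 - <<'E'
from m import *
go(554.6,336,140,87.5)
E
```

```text
at [556.4  38.9 133. ] yaw 75.1 -> xyz [ 78.1 286.6  -7. ] spin -12.4 t 16.025
```

Request:
jog_arm(
  motion=[
    {"x": 8,"y": 30,"z": 0,"spin": -2,"fingers": 1},
    {"x": 22,"y": 80,"z": 0,"spin": -5,"fingers": 1},
    {"x": 36,"y": 130,"z": 0,"spin": -8,"fingers": 1},
    {"x": 49,"y": 180,"z": 0,"spin": -10,"fingers": 1},
    {"x": 62,"y": 230,"z": 0,"spin": -12,"fingers": 1},
    {"x": 73,"y": 270,"z": 0,"spin": -12.4,"fingers": 1},
    {"x": 78,"y": 287,"z": 0,"spin": -12.4,"fingers": 1},
    {"x": 78,"y": 287,"z": 0,"spin": -12.4,"fingers": 1},
  ],
)

```text
clock: 17.02
eef_pos: [0.5548, 0.3366, 0.1323]
tool_rot: [0.021, 1.0, -0.001, -0.001]
ft_force: [0.7, -0.2, -2.0]
grip_width: 0.0352
grasp_force: 60.2
```

```bash
python3 - <<'E'
from m import *
a=save('scene','s4'); w=save('wrist','w4'); go(554.6,336,50,87.5)
S=a['pixels'][100:220,260:420]; cv2.imwrite('pics/s4w.png',np.hstack([cv2.resize(S,(400,300)),cv2.resize(w['pixels'],(400,300))])[:,:,::-1])
m=mask(w,(8,60,60),(20,255,255)); print(rects(w,m,.022))
E
```

```text
at [555.5 334.8 133.3] yaw 87.4 -> xyz [ 0.8  1.3 83.3] spin -0.1 t 17.125
[((510.4, 337.8), (77.8, 49.6), 87.4, array([257., 121.])), ((579.1, 151.5), (208.5, 14.4), -14.9, array([ 53., 197.])), ((588.2, 115.4), (171.8, 27.2), -14.9, array([ 20., 215.])), ((482.1, 144.3), (25.6, 25.1), 75.3, array([ 16., 101.]))]
```

View pics/s4w.png

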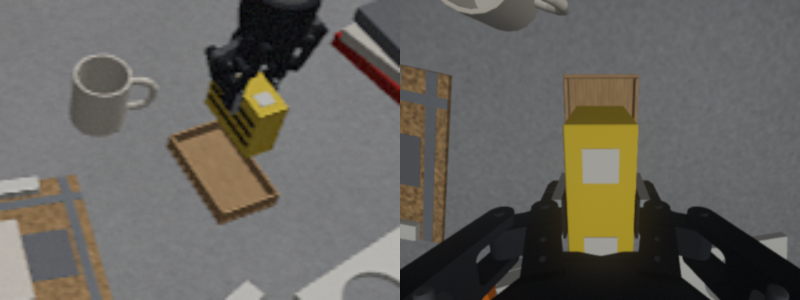

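The tray end shows centred at column 600/800 behind the yellow block (near edge at x≈486 mm), aligned with it. Lowering.

Request:
jog_arm(
  motion=[
    {"x": 2,"y": 2,"z": 30,"spin": 0,"fingers": 1},
    {"x": 2,"y": 2,"z": 65,"spin": 0,"fingers": 1},
    {"x": 2,"y": 2,"z": 82,"spin": 0,"fingers": 1},
    {"x": 2,"y": 2,"z": 86,"spin": 0,"fingers": 1},
    {"x": 2,"y": 2,"z": 88,"spin": 0,"fingers": 1},
    {"x": 2,"y": 2,"z": 89,"spin": 0,"fingers": 1},
    {"x": 2,"y": 2,"z": 90,"spin": 0,"fingers": 1},
    {"x": 2,"y": 2,"z": 90,"spin": 0,"fingers": 1},
  ],
)

```text
clock: 18.12
eef_pos: [0.5541, 0.3387, 0.0448]
tool_rot: [0.022, 1.0, 0.0, 0.0]
ft_force: [-0.1, -0.2, -1.9]
grip_width: 0.0354
grasp_force: 60.2
```

Request:
jog_arm(
  motion=[
    {"x": 0,"y": 0,"z": 1.5,"spin": 0,"fingers": 1},
    {"x": 0,"y": 0,"z": 3,"spin": 0,"fingers": 1},
    {"x": 0,"y": 0,"z": 4,"spin": 0,"fingers": 1},
    {"x": 0,"y": 0,"z": 4,"spin": 0,"fingers": 1},
  ],
)

```text
clock: 18.62
eef_pos: [0.5539, 0.3385, 0.0418]
tool_rot: [0.022, 1.0, 0.0, 0.0]
ft_force: [-3.1, -1.4, 7.1]
grip_width: 0.0352
grasp_force: 61.1
```

Request:
jog_arm(
  motion=[
    {"x": 0,"y": 0,"z": -2,"spin": 0,"fingers": -1},
    {"x": 0,"y": 0,"z": -2,"spin": 0,"fingers": -1},
    {"x": 0,"y": 0,"z": -2,"spin": 0,"fingers": -1},
    {"x": 0,"y": 0,"z": -2,"spin": 0,"fingers": -1},
    {"x": 0,"y": 0,"z": -20,"spin": 0,"fingers": -1},
    {"x": 0,"y": 0,"z": -60,"spin": 0,"fingers": -1},
    {"x": 0,"y": 0,"z": -122,"spin": 0,"fingers": -1},
    {"x": 0,"y": 0,"z": -122,"spin": 0,"fingers": -1},
  ],
)

```text
clock: 19.62
eef_pos: [0.5577, 0.3407, 0.171]
tool_rot: [0.022, 1.0, 0.004, 0.006]
ft_force: [1.2, -0.2, -0.3]
grip_width: 0.0854
grasp_force: 0.0
```

```bash
python3 - <<'E'
from m import *
go(412.5,-240,165,-12.2)
a=save('scene','s5'); print(rects(a,mask(a,(22,130,170),(34,255,255)),.073),rects(a,mask(a,(105,150,120),(125,255,255)),.070))
E
```

```text
at [557.7 340.7 171. ] yaw 87.5 -> xyz [ 1.198e+02 -5.865e+02 -3.000e-01] spin -80.3 t 19.625
[((553.5, 339.2), (90.7, 33.0), -2.3, array([354., 154.]))] [((412.7, -238.6), (91.0, 34.1), 77.8, array([149., 188.]))]
```

Request:
jog_arm(
  motion=[
    {"x": 8,"y": -35,"z": 0,"spin": 8,"fingers": -1},
    {"x": 18,"y": -85,"z": 0,"spin": 17,"fingers": -1},
    {"x": 28,"y": -135,"z": 0,"spin": 26,"fingers": -1},
    {"x": 37,"y": -185,"z": 0,"spin": 35,"fingers": -1},
    {"x": 47,"y": -235,"z": 0,"spin": 44,"fingers": -1},
    {"x": 57,"y": -285,"z": 0,"spin": 53,"fingers": -1},
    {"x": 67,"y": -335,"z": 0,"spin": 62,"fingers": -1},
    {"x": 76,"y": -385,"z": 0,"spin": 71,"fingers": -1},
  ],
)

```text
clock: 20.68
eef_pos: [0.4599, -0.0443, 0.1619]
tool_rot: [0.6, 0.8, -0.0, -0.0]
ft_force: [1.3, -0.8, -0.6]
grip_width: 0.0857
grasp_force: 0.0
```

```bash
python3 - <<'E'
from m import *
go(412.5,-240,165,-12.2)
E
```

```text
at [459.9 -44.3 161.9] yaw 16.2 -> xyz [-174.7 -100.2   -3.1] spin 28.4 t 20.675
```

Request:
jog_arm(
  motion=[
    {"x": -45,"y": -25,"z": 0,"spin": 9,"fingers": -1},
    {"x": -90,"y": -50,"z": 0,"spin": 18,"fingers": -1},
    {"x": -135,"y": -76,"z": 0,"spin": 27,"fingers": -1},
    {"x": -170,"y": -98,"z": 0,"spin": 28.4,"fingers": -1},
    {"x": -170,"y": -98,"z": 0,"spin": 28.4,"fingers": -1},
    {"x": -170,"y": -98,"z": 0,"spin": 28.4,"fingers": -1},
  ],
)

```text
clock: 21.42
eef_pos: [0.415, -0.2332, 0.1618]
tool_rot: [0.777, 0.63, -0.0, -0.001]
ft_force: [0.5, -0.0, -1.2]
grip_width: 0.0857
grasp_force: 0.0
```

```bash
python3 - <<'E'
from m import *
w=save('wrist','w5'); print(rects(w,mask(w,(105,150,110),(125,255,255)),.070))
go(412.5,-239.8,36,-12.2)
E
```

```text
[((412.0, -239.4), (91.8, 34.9), 77.8, array([254., 191.]))]
at [ 415.3 -232.8  161.9] yaw -11.9 -> xyz [ -7.5  -1.1 125.9] spin 0.3 t 21.475
```

View pics/w5.png

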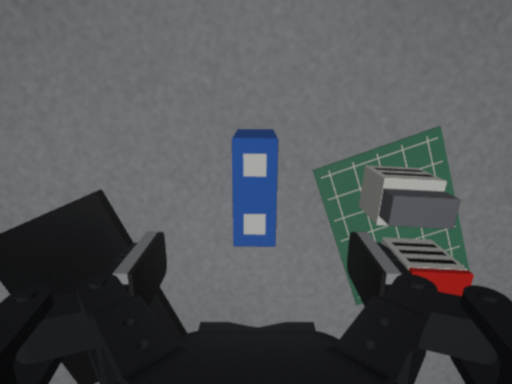

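Blue roof centred at (254,191), at (412.0,−239.4) mm; grey stands at (415,200), well clear of the right finger. Gripping blue.

Request:
jog_arm(
  motion=[
    {"x": -7.2,"y": -1.3,"z": 50,"spin": 0.3,"fingers": -1},
    {"x": -7.2,"y": -1.3,"z": 100,"spin": 0.3,"fingers": -1},
    {"x": -7.2,"y": -1.3,"z": 126,"spin": 0.3,"fingers": -1},
    {"x": -7.2,"y": -1.3,"z": 126,"spin": 0.3,"fingers": -1},
    {"x": -7.2,"y": -1.3,"z": 126,"spin": 0.3,"fingers": 1},
    {"x": -7.2,"y": -1.3,"z": 126,"spin": 0.3,"fingers": 1},
    {"x": -7.2,"y": -1.3,"z": 126,"spin": 0.3,"fingers": 1},
    {"x": -7.2,"y": -1.3,"z": 126,"spin": 0.3,"fingers": 1},
  ],
)

```text
clock: 22.48
eef_pos: [0.4136, -0.2409, 0.0377]
tool_rot: [0.778, 0.628, 0.001, 0.001]
ft_force: [-2.3, 0.7, 5.8]
grip_width: 0.0353
grasp_force: 59.7
```

Request:
jog_arm(
  motion=[
    {"x": 0,"y": 0,"z": 0,"spin": 0,"fingers": 1},
    {"x": 0,"y": 0,"z": -2,"spin": 0,"fingers": 1},
    {"x": 0,"y": 0,"z": -20,"spin": 0,"fingers": 1},
    {"x": 0,"y": 0,"z": -60,"spin": 0,"fingers": 1},
    {"x": 0,"y": 0,"z": -110,"spin": 0,"fingers": 1},
    {"x": 0,"y": 0,"z": -110,"spin": 0,"fingers": 1},
    {"x": 0,"y": 0,"z": -110,"spin": 0,"fingers": 1},
  ],
)

```text
clock: 23.35
eef_pos: [0.4122, -0.2403, 0.1458]
tool_rot: [0.778, 0.628, -0.0, -0.0]
ft_force: [-0.1, -0.3, -2.0]
grip_width: 0.0351
grasp_force: 60.2
```

```bash
python3 - <<'E'
from m import *
go(557.5,38.7,140,75.1)
a=save('scene','s6')
cv2.imwrite('pics/s6c.png',cv2.resize(a['pixels'][160:250,200:320],(720,540),interpolation=2)[:,:,::-1])
m=cv2.inRange(cv2.cvtColor(a['pixels'],cv2.COLOR_RGB2HSV),(0,0,150),(40,70,255)); m[:,:240]=0; m[:,285:]=0; m[:172]=0;m[225:]=0
print(rects(a,m,.008))
E
```

```text
at [ 412.2 -240.3  145.8] yaw -12.2 -> xyz [303.4  83.    5.8] spin -87.3 t 23.35
[((557.4, 39.9), (112.4, 50.7), -14.6, array([261., 204.])), ((464.4, 96.9), (60.7, 18.8), 75.0, array([265., 174.]))]
```

View pics/s6c.png

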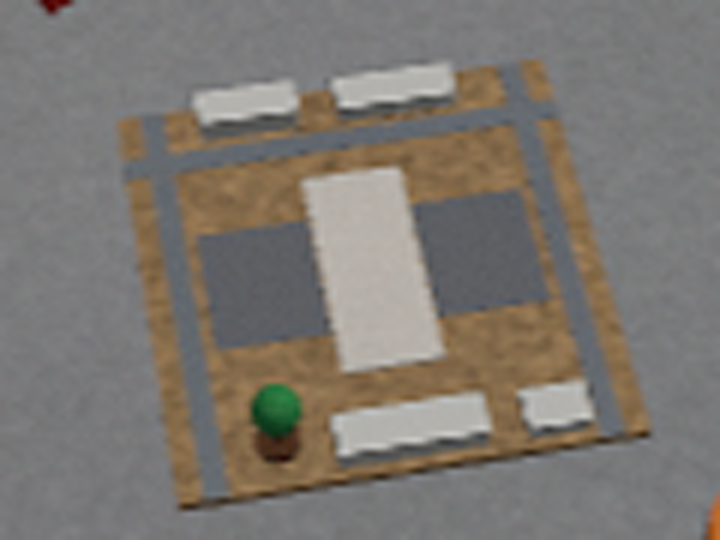

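The bare plot shows at crop centre (372,270), i.e. scene pixel (262,205), (557.4,39.9) mm at −14.6°; the tree is untouched.

Request:
jog_arm(
  motion=[
    {"x": 25,"y": 7,"z": -5,"spin": -8,"fingers": 1},
    {"x": 65,"y": 18,"z": -5,"spin": -17,"fingers": 1},
    {"x": 105,"y": 29,"z": -5,"spin": -27,"fingers": 1},
    {"x": 150,"y": 41,"z": -5,"spin": -37,"fingers": 1},
    {"x": 195,"y": 54,"z": -5,"spin": -47,"fingers": 1},
    {"x": 235,"y": 64,"z": -5,"spin": -57,"fingers": 1},
    {"x": 270,"y": 74,"z": -5,"spin": -67,"fingers": 1},
    {"x": 295,"y": 81,"z": -5,"spin": -76,"fingers": 1},
  ],
)

```text
clock: 24.4
eef_pos: [0.5535, 0.0323, 0.1488]
tool_rot: [0.223, 0.975, -0.001, -0.002]
ft_force: [0.1, -0.4, -1.4]
grip_width: 0.0356
grasp_force: 60.2
```

Request:
jog_arm(
  motion=[
    {"x": 0,"y": 0,"z": 0,"spin": -6,"fingers": 1},
    {"x": 0,"y": 0,"z": 0,"spin": -11.3,"fingers": 1},
    {"x": 0,"y": 0,"z": 0,"spin": -11.3,"fingers": 1},
    {"x": 0,"y": 0,"z": 0,"spin": -11.3,"fingers": 1},
  ],
)

```text
clock: 24.9
eef_pos: [0.5535, 0.0306, 0.1501]
tool_rot: [0.13, 0.991, -0.0, -0.001]
ft_force: [0.0, -0.5, -0.7]
grip_width: 0.0352
grasp_force: 60.3
```

```bash
python3 - <<'E'
from m import *
go(557,39,46,75.1)
w=save('wrist','w7'); print(rects(w,mask(w,(105,150,90),(125,255,255)),.146-.038+.07))
E
```

```text
at [553.5  30.6 150.1] yaw 75.0 -> xyz [ -1.4   9.1 104.1] spin -0.1 t 24.9
[((542.9, 33.9), (83.1, 37.4), -15.0, array([257., 235.]))]
```

Request:
jog_arm(
  motion=[
    {"x": -1.5,"y": 9,"z": 30,"spin": 0,"fingers": 1},
    {"x": -1.5,"y": 9,"z": 70,"spin": 0,"fingers": 1},
    {"x": -1.5,"y": 9,"z": 93,"spin": 0,"fingers": 1},
    {"x": -1.5,"y": 9,"z": 99,"spin": 0,"fingers": 1},
    {"x": -1.5,"y": 9,"z": 101,"spin": 0,"fingers": 1},
    {"x": -1.5,"y": 9,"z": 101,"spin": 0,"fingers": 1},
    {"x": -1.5,"y": 9,"z": 101,"spin": 0,"fingers": 1},
  ],
)

```text
clock: 25.82
eef_pos: [0.5589, 0.0391, 0.0515]
tool_rot: [0.13, 0.992, 0.0, 0.001]
ft_force: [-0.3, -0.8, -0.6]
grip_width: 0.0354
grasp_force: 60.3
```

```bash
python3 - <<'E'
from m import *
go(557,39,46,75.1)
E
```

```text
at [558.9  39.1  51.5] yaw 75.1 -> xyz [ 1.9 -0.6  5.5] spin -0.0 t 25.825
```

Request:
jog_arm(
  motion=[
    {"x": 1,"y": 0,"z": 2,"spin": 0,"fingers": 1},
    {"x": 1,"y": 0,"z": 4,"spin": 0,"fingers": 1},
    {"x": 1,"y": 0,"z": 6,"spin": 0,"fingers": 1},
    {"x": 1,"y": 0,"z": 7,"spin": 0,"fingers": 1},
    {"x": 1,"y": 0,"z": 7,"spin": 0,"fingers": 1},
  ],
)

```text
clock: 26.45
eef_pos: [0.5571, 0.0393, 0.0457]
tool_rot: [0.13, 0.992, 0.0, 0.001]
ft_force: [-4.5, -1.5, 13.8]
grip_width: 0.0353
grasp_force: 62.0
```

Contact; releasing and checking.

Request:
jog_arm(
  motion=[
    {"x": 0,"y": 0,"z": -2,"spin": 0,"fingers": -1},
    {"x": 0,"y": 0,"z": -2,"spin": 0,"fingers": -1},
    {"x": 0,"y": 0,"z": -2,"spin": 0,"fingers": -1},
    {"x": 0,"y": 0,"z": -2,"spin": 0,"fingers": -1},
    {"x": 0,"y": 0,"z": -20,"spin": 0,"fingers": -1},
    {"x": 0,"y": 0,"z": -60,"spin": 0,"fingers": -1},
    {"x": 0,"y": 0,"z": -122,"spin": 0,"fingers": -1},
    {"x": 0,"y": 0,"z": -122,"spin": 0,"fingers": -1},
  ],
)

```text
clock: 27.45
eef_pos: [0.561, 0.0396, 0.171]
tool_rot: [0.13, 0.992, 0.001, 0.006]
ft_force: [0.4, 1.0, -0.8]
grip_width: 0.0855
grasp_force: 0.0
```

```bash
python3 - <<'E'
from m import *
a=save('scene','s8');b=save('side','d8')
for c in(a,b): print(rects(c,mask(c,(105,150,110),(125,255,255)),.078)[:1],rects(c,mask(c,(0,130,140),(8,255,255)),.071)[:2])
go(541.5,-281.5,165,-14.9)
go(551.5,-363.5,165,-14.9)
cv2.imwrite('pics/d8c.png',np.hstack([cv2.resize(b['pixels'][130:384,128:384],(400,397)),cv2.resize(a['pixels'][170:290,80:200],(397,397))])[:,:,::-1])
E
```

```text
[((557.9, 37.8), (90.1, 35.5), -15.2, array([261., 190.]))] [((551.9, -363.4), (52.7, 44.8), -15.6, array([117., 245.])), ((366.4, -4.9), (109.3, 15.2), -72.8, array([220., 149.]))]
[((550.3, 0.4), (109.7, 89.3), 79.2, array([252., 196.]))] [((553.2, -354.4), (55.5, 26.5), -7.1, array([282., 374.])), ((332.0, -39.0), (140.6, 14.5), -72.8, array([138., 221.]))]
at [557.5  39.4 165.9] yaw 75.1 -> xyz [ -67.  -314.2    0.8] spin -90.0 t 27.55
at [557.5  39.4 165.9] yaw 75.1 -> xyz [ -97.8 -390.9    0.8] spin -90.0 t 27.55
```

View pics/d8c.png

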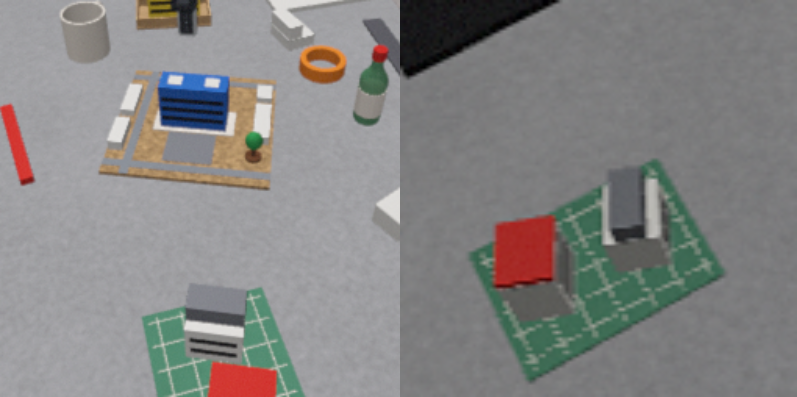

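Blue stands on the plot square, with both neighbours upright on the mat: grey at crop (635,220), red at (530,260). Now going back for grey.

Request:
jog_arm(
  motion=[
    {"x": -7,"y": -35,"z": 0,"spin": 9,"fingers": -1},
    {"x": -18,"y": -80,"z": 0,"spin": 18,"fingers": -1},
    {"x": -28,"y": -130,"z": 0,"spin": 28,"fingers": -1},
    {"x": -38,"y": -180,"z": 0,"spin": 38,"fingers": -1},
    {"x": -48,"y": -225,"z": 0,"spin": 48,"fingers": -1},
    {"x": -57,"y": -265,"z": 0,"spin": 58,"fingers": -1},
    {"x": -64,"y": -300,"z": 0,"spin": 68,"fingers": -1},
    {"x": -67,"y": -314,"z": 0,"spin": 78,"fingers": -1},
  ],
)

```text
clock: 28.55
eef_pos: [0.5394, -0.283, 0.1624]
tool_rot: [0.728, 0.686, -0.001, -0.002]
ft_force: [0.2, -0.3, 0.7]
grip_width: 0.0853
grasp_force: 0.0
```

Request:
jog_arm(
  motion=[
    {"x": 0,"y": 0,"z": 0,"spin": 7,"fingers": -1},
    {"x": 0,"y": 0,"z": 0,"spin": 12,"fingers": -1},
    {"x": 0,"y": 0,"z": 0,"spin": 12,"fingers": -1},
    {"x": 0,"y": 0,"z": 0,"spin": 12,"fingers": -1},
  ],
)

```text
clock: 29.05
eef_pos: [0.5404, -0.281, 0.164]
tool_rot: [0.792, 0.61, -0.001, -0.001]
ft_force: [1.2, 0.0, 0.4]
grip_width: 0.0857
grasp_force: 0.0
```

```bash
python3 - <<'E'
from m import *
w=save('wrist','w9')
go(541.5,-281.7,33,-14.9)
E
```

```text
at [ 540.7 -281.   164.4] yaw -14.8 -> xyz [ -0.5   1.2 131.4] spin 0.1 t 29.1
```

View pics/w9.png

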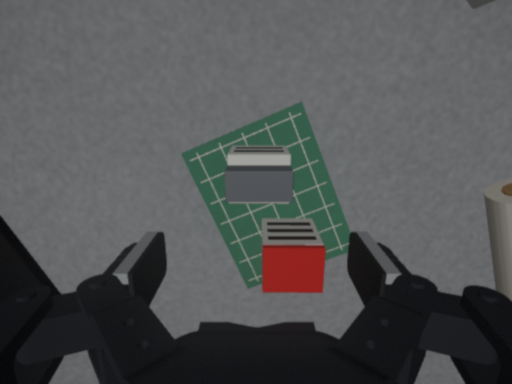

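Grey roof centred at (259,184), square with the tool. Gripping.

Request:
jog_arm(
  motion=[
    {"x": -0.5,"y": 1,"z": 50,"spin": 0,"fingers": -1},
    {"x": -0.5,"y": 1,"z": 105,"spin": 0,"fingers": -1},
    {"x": -0.5,"y": 1,"z": 131,"spin": 0,"fingers": -1},
    {"x": -0.5,"y": 1,"z": 131,"spin": 0,"fingers": -1},
    {"x": -0.5,"y": 1,"z": 131,"spin": 0,"fingers": 1},
    {"x": -0.5,"y": 1,"z": 131,"spin": 0,"fingers": 1},
    {"x": -0.5,"y": 1,"z": 131,"spin": 0,"fingers": 1},
    {"x": -0.5,"y": 1,"z": 131,"spin": 0,"fingers": 1},
  ],
)

```text
clock: 30.1
eef_pos: [0.5436, -0.283, 0.0367]
tool_rot: [0.793, 0.609, 0.001, 0.002]
ft_force: [0.6, 0.3, 6.6]
grip_width: 0.0536
grasp_force: 63.4
```

Request:
jog_arm(
  motion=[
    {"x": 0,"y": 0,"z": 0,"spin": 0,"fingers": 1},
    {"x": 0,"y": 0,"z": -2,"spin": 0,"fingers": 1},
    {"x": 0,"y": 0,"z": -20,"spin": 0,"fingers": 1},
    {"x": 0,"y": 0,"z": -60,"spin": 0,"fingers": 1},
    {"x": 0,"y": 0,"z": -110,"spin": 0,"fingers": 1},
    {"x": 0,"y": 0,"z": -110,"spin": 0,"fingers": 1},
    {"x": 0,"y": 0,"z": -110,"spin": 0,"fingers": 1},
  ],
)

```text
clock: 30.98
eef_pos: [0.5414, -0.2818, 0.1438]
tool_rot: [0.793, 0.609, -0.0, -0.0]
ft_force: [-0.5, 0.3, -1.1]
grip_width: 0.0533
grasp_force: 63.2
```

```bash
python3 - <<'E'
from m import *
go(544.5,-13,143,-14.9)
E
```

```text
at [ 541.4 -281.8  143.8] yaw -14.9 -> xyz [260.6 -66.1   0.9] spin -0.0 t 30.975
```

Request:
jog_arm(
  motion=[
    {"x": 30,"y": -8,"z": 0,"spin": 0,"fingers": 1},
    {"x": 80,"y": -20,"z": 0,"spin": 0,"fingers": 1},
    {"x": 130,"y": -33,"z": 0,"spin": 0,"fingers": 1},
    {"x": 180,"y": -46,"z": 0,"spin": 0,"fingers": 1},
    {"x": 225,"y": -57,"z": 0,"spin": 0,"fingers": 1},
    {"x": 260,"y": -65,"z": 0,"spin": 0,"fingers": 1},
    {"x": 260,"y": -65,"z": 0,"spin": 0,"fingers": 1},
    {"x": 260,"y": -65,"z": 0,"spin": 0,"fingers": 1},
  ],
)

```text
clock: 31.98
eef_pos: [0.5449, -0.0144, 0.1429]
tool_rot: [0.793, 0.61, -0.001, -0.001]
ft_force: [0.3, -0.2, -1.3]
grip_width: 0.0533
grasp_force: 63.2
```

Request:
jog_arm(
  motion=[
    {"x": 0,"y": 0,"z": 30,"spin": 0,"fingers": 1},
    {"x": 0,"y": 0,"z": 70,"spin": 0,"fingers": 1},
    {"x": 0,"y": 0,"z": 90,"spin": 0,"fingers": 1},
    {"x": 0,"y": 0,"z": 96,"spin": 0,"fingers": 1},
    {"x": 0,"y": 0,"z": 98,"spin": 0,"fingers": 1},
    {"x": 0,"y": 0,"z": 98,"spin": 0,"fingers": 1},
    {"x": 0,"y": 0,"z": 98,"spin": 0,"fingers": 1},
  ],
)

```text
clock: 32.85
eef_pos: [0.5468, -0.0142, 0.0473]
tool_rot: [0.793, 0.609, 0.001, 0.001]
ft_force: [-0.1, 0.8, -1.8]
grip_width: 0.0532
grasp_force: 63.2
```

```bash
python3 - <<'E'
from m import *
go(545.5,-13.3,39,-14.9)
E
```

```text
at [546.8 -14.2  47.3] yaw -14.9 -> xyz [ 0.6 -1.5  8.3] spin -0.0 t 32.85
```

Request:
jog_arm(
  motion=[
    {"x": 0.5,"y": -0.5,"z": 3,"spin": 0,"fingers": 1},
    {"x": 0.5,"y": -0.5,"z": 6,"spin": 0,"fingers": 1},
    {"x": 0.5,"y": -0.5,"z": 8,"spin": 0,"fingers": 1},
    {"x": 0.5,"y": -0.5,"z": 9,"spin": 0,"fingers": 1},
    {"x": 0.5,"y": -0.5,"z": 9,"spin": 0,"fingers": 1},
  ],
)

```text
clock: 33.48
eef_pos: [0.5456, -0.0134, 0.0396]
tool_rot: [0.793, 0.61, 0.0, 0.0]
ft_force: [-6.3, 0.5, 14.5]
grip_width: 0.0532
grasp_force: 64.8
```

Contact; release, rise and go for red.

Request:
jog_arm(
  motion=[
    {"x": 0,"y": 0,"z": -2,"spin": 0,"fingers": -1},
    {"x": 0,"y": 0,"z": -2,"spin": 0,"fingers": -1},
    {"x": 0,"y": 0,"z": -2,"spin": 0,"fingers": -1},
    {"x": 0,"y": 0,"z": -2,"spin": 0,"fingers": -1},
    {"x": 0,"y": 0,"z": -20,"spin": 0,"fingers": -1},
    {"x": 0,"y": 0,"z": -60,"spin": 0,"fingers": -1},
    {"x": 0,"y": 0,"z": -122,"spin": 0,"fingers": -1},
    {"x": 0,"y": 0,"z": -122,"spin": 0,"fingers": -1},
  ],
)

```text
clock: 34.48
eef_pos: [0.5496, -0.0136, 0.1649]
tool_rot: [0.793, 0.609, 0.004, 0.004]
ft_force: [0.1, 0.3, -0.4]
grip_width: 0.0854
grasp_force: 0.0
```

Request:
jog_arm(
  motion=[
    {"x": -35,"y": 9,"z": 0,"spin": 0,"fingers": -1},
    {"x": -85,"y": 24,"z": 0,"spin": 0,"fingers": -1},
    {"x": -135,"y": 38,"z": 0,"spin": 0,"fingers": -1},
    {"x": -185,"y": 53,"z": 0,"spin": 0,"fingers": -1},
    {"x": -235,"y": 67,"z": 0,"spin": 0,"fingers": -1},
    {"x": -285,"y": 81,"z": 0,"spin": 0,"fingers": -1},
    {"x": -320,"y": 92,"z": 0,"spin": 0,"fingers": -1},
    {"x": -336,"y": 97,"z": 0,"spin": 0,"fingers": -1},
  ],
)

```text
clock: 35.48
eef_pos: [0.5521, -0.3649, 0.1576]
tool_rot: [0.794, 0.609, -0.0, -0.001]
ft_force: [0.4, 0.4, 0.2]
grip_width: 0.0854
grasp_force: 0.0
```

```bash
python3 - <<'E'
from m import *
w=save('wrist','w10'); a=save('scene','s10'); w=save('wrist','w11')
print(rects(w,mask(w,(0,130,60),(8,255,255)),.071)[:1])
go(551.5,-363.5,31,-14.9)
cv2.imwrite('pics/s10c.png',cv2.resize(a['pixels'][150:250,200:320],(720,600),interpolation=2)[:,:,::-1])
E
```

```text
[((551.7, -363.5), (54.0, 43.6), -15.1, array([255., 186.]))]
at [ 552.6 -362.8  158.2] yaw -14.9 -> xyz [ -1.1  -0.6 127.2] spin -0.0 t 35.625
```

View pics/s10c.png

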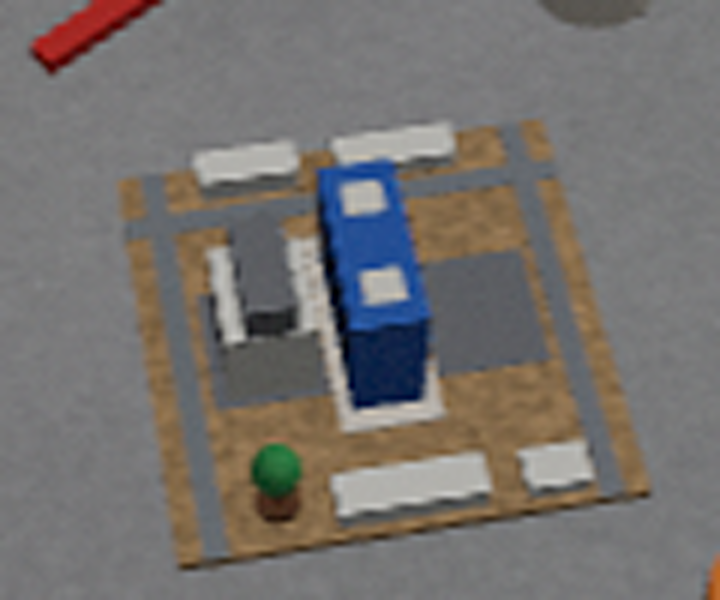

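Grey stands upright next to blue, at crop (265,310), seemingly close to its old spot; the tree is unmoved at (277,480). I'll compare it with the start picture.

```bash
python3 - <<'E'
from m import *
A=np.load('pics/s0.npz'); B=np.load('pics/s10.npz')
k=4; f=lambda x:cv2.resize(x,None,fx=k,fy=k,interpolation=cv2.INTER_CUBIC)
a,b=f(A['pixels']),f(B['pixels'])
t=a[184*k:208*k,233*k:252*k]; r=cv2.matchTemplate(b[174*k:218*k,223*k:262*k],t,cv2.TM_CCOEFF_NORMED)
_,v,_,l=cv2.minMaxLoc(r); d=np.array(l)/k-10; print(v,d)
u=np.array([[242,190]]); c=dict(B); print((ray(c,u+d,.07)-ray(c,u,.07))*1000)
E
```

```text
0.928179919719696 [0.5  0.25]
[[ 1.35539113e+00  9.06471951e-01 -2.22044605e-13]]
```

Request:
jog_arm(
  motion=[
    {"x": -1,"y": -0.6,"z": 50,"spin": 0,"fingers": -1},
    {"x": -1,"y": -0.6,"z": 100,"spin": 0,"fingers": -1},
    {"x": -1,"y": -0.6,"z": 126,"spin": 0,"fingers": -1},
    {"x": -1,"y": -0.6,"z": 126,"spin": 0,"fingers": -1},
    {"x": -1,"y": -0.6,"z": 126,"spin": 0,"fingers": 1},
    {"x": -1,"y": -0.6,"z": 126,"spin": 0,"fingers": 1},
    {"x": -1,"y": -0.6,"z": 126,"spin": 0,"fingers": 1},
    {"x": -1,"y": -0.6,"z": 126,"spin": 0,"fingers": 1},
  ],
)

```text
clock: 36.62
eef_pos: [0.5538, -0.3647, 0.036]
tool_rot: [0.793, 0.61, 0.001, 0.002]
ft_force: [0.5, 1.3, 6.7]
grip_width: 0.0531
grasp_force: 63.5
```

Request:
jog_arm(
  motion=[
    {"x": 0,"y": 0,"z": 0,"spin": 0,"fingers": 1},
    {"x": 0,"y": 0,"z": -2,"spin": 0,"fingers": 1},
    {"x": 0,"y": 0,"z": -20,"spin": 0,"fingers": 1},
    {"x": 0,"y": 0,"z": -60,"spin": 0,"fingers": 1},
    {"x": 0,"y": 0,"z": -120,"spin": 0,"fingers": 1},
    {"x": 0,"y": 0,"z": -130,"spin": 0,"fingers": 1},
    {"x": 0,"y": 0,"z": -130,"spin": 0,"fingers": 1},
  ],
)

```text
clock: 37.5
eef_pos: [0.5526, -0.3644, 0.1651]
tool_rot: [0.793, 0.609, 0.0, 0.001]
ft_force: [-0.3, 0.9, -1.4]
grip_width: 0.0535
grasp_force: 63.2
```

```bash
python3 - <<'E'
from m import *
go(571.8,89.3,160,-14.9)
E
```

```text
at [ 552.6 -364.4  165.1] yaw -14.9 -> xyz [443.4 -98.2   4.4] spin -0.0 t 37.5
```

Request:
jog_arm(
  motion=[
    {"x": 30,"y": -7,"z": 0,"spin": 0,"fingers": 1},
    {"x": 80,"y": -18,"z": 0,"spin": 0,"fingers": 1},
    {"x": 135,"y": -30,"z": 0,"spin": 0,"fingers": 1},
    {"x": 190,"y": -42,"z": 0,"spin": 0,"fingers": 1},
    {"x": 245,"y": -54,"z": 0,"spin": 0,"fingers": 1},
    {"x": 300,"y": -66,"z": 0,"spin": 0,"fingers": 1},
    {"x": 355,"y": -79,"z": 0,"spin": 0,"fingers": 1},
    {"x": 405,"y": -90,"z": 0,"spin": 0,"fingers": 1},
  ],
)

```text
clock: 38.5
eef_pos: [0.5674, 0.0523, 0.1609]
tool_rot: [0.793, 0.61, -0.002, -0.001]
ft_force: [2.0, -0.9, -0.7]
grip_width: 0.0529
grasp_force: 63.1
```

Request:
jog_arm(
  motion=[
    {"x": 28,"y": -6,"z": 0,"spin": 0,"fingers": 1},
    {"x": 38,"y": -8,"z": 0,"spin": 0,"fingers": 1},
    {"x": 38,"y": -8,"z": 0,"spin": 0,"fingers": 1},
    {"x": 38,"y": -8,"z": 0,"spin": 0,"fingers": 1},
  ],
)

```text
clock: 39.0
eef_pos: [0.571, 0.0879, 0.1628]
tool_rot: [0.793, 0.609, -0.001, -0.0]
ft_force: [0.8, 0.5, -0.3]
grip_width: 0.0535
grasp_force: 63.1
```

```bash
python3 - <<'E'
from m import *
go(571.3,89.2,45,-14.9)
E
```

```text
at [571.   87.9 162.8] yaw -15.0 -> xyz [1.400e+00 1.000e-01 1.178e+02] spin -0.1 t 39.0
```

Request:
jog_arm(
  motion=[
    {"x": 1,"y": 0,"z": 40,"spin": 0,"fingers": 1},
    {"x": 1,"y": 0,"z": 85,"spin": 0,"fingers": 1},
    {"x": 1,"y": 0,"z": 108,"spin": 0,"fingers": 1},
    {"x": 1,"y": 0,"z": 115,"spin": 0,"fingers": 1},
    {"x": 1,"y": 0,"z": 117,"spin": 0,"fingers": 1},
    {"x": 1,"y": 0,"z": 117,"spin": 0,"fingers": 1},
    {"x": 1,"y": 0,"z": 117,"spin": 0,"fingers": 1},
  ],
)

```text
clock: 39.88
eef_pos: [0.5725, 0.0903, 0.0476]
tool_rot: [0.793, 0.609, 0.001, 0.001]
ft_force: [0.4, -0.3, -1.0]
grip_width: 0.0533
grasp_force: 63.1
```

```bash
python3 - <<'E'
from m import *
go(571.8,89.2,39,-14.9)
E
```

```text
at [572.5  90.3  47.6] yaw -14.9 -> xyz [-1.3 -0.4  8.6] spin -0.0 t 39.875
```

Request:
jog_arm(
  motion=[
    {"x": -0.8,"y": 0,"z": 3,"spin": 0,"fingers": 1},
    {"x": -0.8,"y": 0,"z": 6,"spin": 0,"fingers": 1},
    {"x": -0.8,"y": 0,"z": 8,"spin": 0,"fingers": 1},
    {"x": -0.8,"y": 0,"z": 9,"spin": 0,"fingers": 1},
    {"x": -0.8,"y": 0,"z": 9,"spin": 0,"fingers": 1},
  ],
)

```text
clock: 40.5
eef_pos: [0.5712, 0.0896, 0.039]
tool_rot: [0.793, 0.61, 0.0, 0.0]
ft_force: [-5.0, -0.8, 10.3]
grip_width: 0.0529
grasp_force: 64.2
```

Request:
jog_arm(
  motion=[
    {"x": 0,"y": 0,"z": -2,"spin": 0,"fingers": -1},
    {"x": 0,"y": 0,"z": -2,"spin": 0,"fingers": -1},
    {"x": 0,"y": 0,"z": -2,"spin": 0,"fingers": -1},
    {"x": 0,"y": 0,"z": -2,"spin": 0,"fingers": -1},
    {"x": 0,"y": 0,"z": -20,"spin": 0,"fingers": -1},
    {"x": 0,"y": 0,"z": -70,"spin": 0,"fingers": -1},
    {"x": 0,"y": 0,"z": -130,"spin": 0,"fingers": -1},
    {"x": 0,"y": 0,"z": -190,"spin": 0,"fingers": -1},
  ],
)

```text
clock: 41.5
eef_pos: [0.571, 0.0894, 0.2288]
tool_rot: [0.793, 0.609, -0.0, -0.0]
ft_force: [0.8, -0.2, -1.1]
grip_width: 0.0853
grasp_force: 0.0
```

Request:
jog_arm(
  motion=[
    {"x": 0,"y": 0,"z": 0,"spin": 0,"fingers": -1},
    {"x": 0,"y": 0,"z": 0,"spin": 0,"fingers": -1},
    {"x": 0,"y": 0,"z": 0,"spin": 0,"fingers": -1},
  ],
)

```text
clock: 41.88
eef_pos: [0.5702, 0.0894, 0.2251]
tool_rot: [0.793, 0.609, -0.002, -0.001]
ft_force: [-1.1, 0.4, 1.0]
grip_width: 0.0855
grasp_force: 0.0
```

```bash
python3 - <<'E'
from m import *
a=save('scene','s12'); b=save('side','d12')
for c in (a,b): print(rects(c,mask(c,(0,130,140),(8,255,255)),.074)[:2],rects(c,mask(c,(22,130,170),(34,255,255)),.073)[:1],rects(c,mask(c,(105,150,120),(125,255,255)),.078)[:1])
cv2.imwrite('pics/f.png',np.hstack([cv2.resize(a['pixels'][140:260,200:380],(450,300)),cv2.resize(b['pixels'][120:270,170:370],(350,300))])[:,:,::-1])
E
```

```text
[((571.9, 88.8), (52.6, 43.3), -14.7, array([280., 188.])), ((363.6, 11.7), (145.3, 15.2), -72.8, array([225., 146.]))] [((553.5, 339.2), (90.7, 33.0), -2.3, array([354., 154.]))] [((557.8, 37.7), (89.9, 35.4), -14.6, array([262., 191.]))]
[((333.0, -42.3), (139.7, 14.5), -72.8, array([138., 221.])), ((571.2, 85.8), (53.1, 43.4), -15.1, array([256., 169.]))] [((553.3, 334.4), (87.7, 33.6), -2.2, array([238., 117.]))] [((556.6, 33.9), (90.9, 37.8), -14.2, array([250., 183.]))]
```

View pics/f.png

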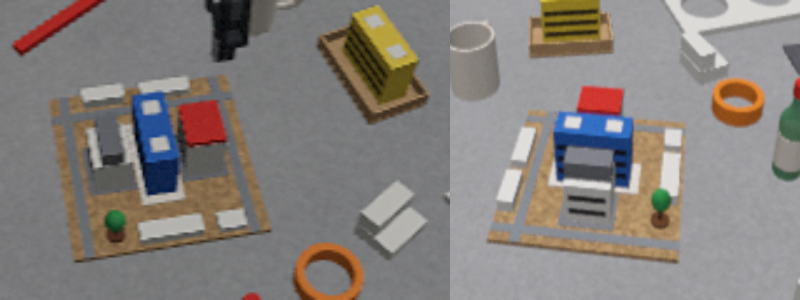

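Red reads (571.9,88.8), within 2 mm of the start (572.1,90.4). Blue is square on the plot, yellow stands in the tray, grey is at its place and the tree is standing. Handing in.

```bash
python3 -c "
from workcell import bot; print(bot.job_done())"
```

```text
the job is handed in; nothing more can be done
None
```

The swap is finished and handed in at about 42 s of the 128 s limit: blue stands on the plot, yellow is in the tray, both neighbours are back within about 2 mm of where they started, and the tree is untouched; the hand-in gave no verdict, so this rests on my own camera checks.

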